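# Return the slim corer to its hole in the graded block

## Robot

A 6-joint arm with a two-finger parallel gripper is mounted at the origin on a cart in front of the work surface, level with it; the furniture and walls round the work are solid. World frame = base frame: x ahead of the robot, y to its left, z up, the work surface at z = 0. Lengths are in m, angles in rad, forces in N, time in s.
With the tool pointing down it reaches from about 0.25 to 0.775 m from the base axis. Payload 4 kg.
Tool frame: the origin (TCP) lies midway between the tips of the shut fingers; the grasp point (between the pads) lies 19 mm behind it; z points along the fingers, x is the direction in which the jaws open and shut, and the axes are right-handed (so a half turn about z gives the same grasp; the last joint's range is limited). The gripper opens to 94 mm and grips with 3 to 60 N. Pads are 16 mm wide; open, the fingers measure 119 mm over their backs; the gripper's body (75 mm by 177 mm) begins 78 mm behind the grasp point.
Start: joints at [1.125, 0.087, 1.371, -0, 1.684, -0.103], TCP at [0.185, 0.518, 0.206] pointing down, gripper open.
Joint ranges: [-3.1, 3.1], [-0.76, 2.03], [0.27, 2.55], [-1.08, 4.22], [0.17, 2.65], [-2.57, 2.57]. Speed limits (rad/s): [2.79, 2.79, 3.14, 3.14, 3.14, 3.14].

## Interface

Orientations are given as [roll, pitch, yaw] about the fixed x, y, z axes, in that order (R = Rz(yaw) Ry(pitch) Rx(roll)).
In Python, from bench import robot, eyes, close_job gives the robot as it stands.
- The arm moves only by the shell command python3 -m jog 'ROWS'. ROWS is JSON, a list of rows, each a list of 3 entries, a list of its own where there are three numbers: the turn, a rotation vector about the tool's x, y, z in degrees, then the shift along the tool's x, y, z in mm, then the closure, from -1 (fully open) to 1 (shut). In form: [[[wx, wy, wz], [x, y, z], claw], ...]. A call has 1 to 5 rows; each row is the pose to reach, as a shift and turn from the pose commanded when the call began, along the tool's axes at that moment; what a row does not reach only later rows make up. A row lasts 1/10 s, in which the tool goes at most 50 mm and 8.59 degrees, less where a joint would pass 70% of its speed; a pose out of reach is approached as far as the arm can. A call with a gripper value outside its range is refused whole. The fingers move at their own pace and stop on an object; the grip force is fixed at half the most. Time passes only in rows, so rows that repeat a pose let the fingers close. It gives the time, the measured TCP pose, the force and the opening at its end, in the units of the state.
- robot.get_obs(): the state, without advancing time (a new reading comes with each control period).
- eyes.snapshot(name): name is "scene" or "top" or "wrist"; returns (picture, depth): 400x640x3 uint8, red, green, blue; 400x640 float32, m along the optical axis (not along the pixel's ray), 0 where there is no reading.
- eyes.camera_params(name): a dict with "mtx" (3x3 intrinsics, pixels), "world_to_cam" (4x4, takes a point from world to camera coordinates). Camera axes: x right, y up, looking along -z (the intrinsics and any distortion apply to the point x, -y, -z); pixel columns grow to the right and rows downward; lengths in m; the calibration is good to about 2 mm. A picture is of the moment at which its call begins: read the wrist's pose just before it. camera_params takes no time and is no camera call; for the wrist camera it gives the pose at the moment of the call.
- close_job(): hands the job in, once; it reports no verdict.
The state is a dict: "time": time; "joint_positions": joint angles; "qvel": joint speeds; "joint_torque": joint torques, N m; "tool_pos": TCP position; "ee_rot": TCP orientation; "wrist_force": force on the tool from outside, world axes, zero at the start; "wrist_torque": the same for the moment, N m; "width": finger opening in m.
Only numpy, scipy, OpenCV 4.12 (cv2) and the standard library are available. Lean on these libraries where they do the work, as an engineer would, in place of code of your own. Each camera call takes 0.05 s, during which the arm holds its last target. There are 200 camera calls.

## Task

Put the slimmer of the two loose fruit corers back into the wooden block, in the hole that fits its tube, and push it fully home so that its collar sits flat on the bar. Feel for the hole and press gently, so that neither corer nor block is ever forced. Leave the wider corer standing where it is and do not disturb the other things.

Things in the scene. Friction and masses are not known exactly. Their poses are not given: they have to be found in the camera images.
- slim_corer: The corer to put away, upright on the worktop, 101 mm tall, 0.1 kg. From below: steel tube 16 mm thick, 42 mm long, its foot bevelled 1 mm; steel collar 32 mm wide, 4 mm thick; smooth round red handle 24 mm thick, 55 mm tall, tapering over the last 9 mm. Origin: centre of the tube's foot, z up its axis. Grasp the handle from above at half height, 73 mm above the origin.
- wide_corer: The other loose corer, same shape and colour but with a 20 mm tube. Stands upright on the worktop; origin at the centre of its foot. Leave it standing.
- rack: Storage block of the corer set: fixed dark wooden tray, 66 mm (x) by 242 mm (y), 28 mm high, holding a light wooden bar 52 by 194 mm with four vertical holes in a row along y (x = 0). Origin: centre of the tray's underside, z up. Bar top: 55 mm above it. Fully home, the collar rests on the bar and the corer's foot is 13 mm above this origin. Forcing: contact forces on the block of over 40 N in sum.
- hole_for_16 (a point): Nominal mouth of the 17.5 mm hole, the fit for a 16 mm tube, on the bar's top at rack y = +23 mm. NOT exact: the bar slides stiffly (30 N) in the tray and stands anywhere up to 17 mm either way along rack y; this shift, the same for all holes, is not reported: feel or look for it. Across the row (rack x) the point is true. A tube slid over the bar under a few N drops into its hole.
- hole_for_12 (a point): Nominal mouth of the smallest hole, 13.5 mm, for a 12 mm tube, at rack y = +69 mm; shifted with the bar. All holes go through the 45 mm bar. In each, from about 15 mm below the top, two sprung rubber cheeks grip the tube of the hole's own size: about 4 to 12 N of push takes it past them and home; the corer's weight does not.
- hole_for_20 (a point): Nominal mouth of the 21.5 mm hole, for a 20 mm tube, at rack y = -23 mm; shifted with the bar. The largest hole, at rack y = -69 mm, already holds the widest corer of the set, fixed, its red handle reaching 114 mm above the worktop.
- cruet_vinegar: Glass cruet with pink vinegar and cork, 165 mm tall, a bystander; origin under its centre.
- cruet_oil: Glass cruet with yellow oil and cork, 165 mm tall, a bystander; origin under its centre.
- garlic: Garlic bulb, 56 mm, a bystander; origin under its centre.
- lemon: Lemon, 71 mm, a bystander; origin under its centre.
- bowl: Small blue bowl, 105 mm wide, 51 mm high, a bystander; origin under its centre.
There are look-alikes about, which are no part of the job. Leave any blue look-alike of the slim_corer alone.

How it is judged:
By the outcome, as a careful person would: the job done as asked, in the order asked, and still so for the second after the job is handed in, with the robot touching nothing.
It also fails if it takes over 69 s, if anything falls off the work surface, if the arm or the gripper's body presses on something with over 40 N, if the wrist force passes 120 N, or if a joint passes its speed limit or range.

## Working session

There is one attempt and no reset: what is moved stays moved. The work goes in short steps, Python scripts to look and compute and a shell command to move; the robot and the scene stay as the last step left them, time stands still between calls to the robot, and variables do not carry over. Pictures are saved under pics/ and viewed, about 8 in all and at most 12, crops included, and the job is handed in when it is done.

```bash
ls; mkdir -p pics; cat > h.py <<'E'
import numpy as np, cv2, json
from bench import robot, eyes
def snap(n,f=None):
    P=eyes.camera_params(n); im,d=eyes.snapshot(n)
    np.savez('/tmp/'+(f or n)+'.npz',im=im,d=d,K=P['mtx'],T=P['world_to_cam'])
    if f: cv2.imwrite('pics/'+f+'.png',im[:,:,::-1])
    return im,d
def load(f):
    z=np.load('/tmp/'+f+'.npz'); return z['im'],z['d'],z['K'],z['T']
def pt(f,u,v,z=None):
    "pixel->world: by depth or onto plane z"
    im,d,K,T=load(f); C=np.linalg.inv(T)
    r=np.linalg.inv(K)@[u,v,1]; r=np.array([r[0],-r[1],-r[2]]); w=C[:3,:3]@r; o=C[:3,3]
    return o+w*(d[int(v),int(u)] if z is None else (z-o[2])/w[2])
E
python3 - <<'E'
from h import *
snap('scene','scene1');snap('top','top1')
for n in('scene','top'):
    P=eyes.camera_params(n);print({k:v for k,v in P.items()})
print(robot.get_obs())
E
```

```text
pics
{'mtx': array([[494.64350851,   0.        , 314.1940474 ],
       [  0.        , 494.64350851, 202.60690977],
       [  0.        ,   0.        ,   1.        ]]), 'world_to_cam': array([[ 0.9000676 , -0.43533502,  0.01901934, -0.51723103],
       [ 0.16602688,  0.38296637,  0.90871989, -0.10854802],
       [-0.40288136, -0.81475161,  0.41697294, -0.98755309],
       [ 0.        ,  0.        ,  0.        ,  1.        ]])}
{'mtx': array([[381.09707169,   0.        , 316.48291301],
       [  0.        , 381.09707169, 194.87074232],
       [  0.        ,   0.        ,   1.        ]]), 'world_to_cam': array([[-0.02712156, -0.99943693, -0.01975447, -0.03461419],
       [ 0.98258666, -0.03028772,  0.18331968, -0.55353764],
       [-0.18381478, -0.01443857,  0.98285485, -0.88070101],
       [ 0.        ,  0.        ,  0.        ,  1.        ]])}
{'time': 0.1, 'joint_positions': array([ 1.12486706e+00,  8.78588075e-02,  1.37206948e+00, -1.39598247e-05,
        1.68362824e+00, -1.03090387e-01]), 'qvel': array([-5.73475824e-04,  4.81415103e-04, -4.52882750e-03,  5.80188432e-05,
        2.59181796e-04, -9.01281942e-05]), 'joint_torque': array([ 1.33193735e-03, -3.41253698e+01, -3.03301835e+01,  7.18353828e-02,
        3.03664268e-02, -1.00924437e-04]), 'tool_pos': array([0.18467829, 0.51754141, 0.20445049]), 'ee_rot': array([-3.14140436e+00,  1.95487734e-03,  1.22795607e+00]), 'wrist_force': array([ 0.86024974, -0.46648234,  0.2958173 ]), 'wrist_torque': array([ 0.0074881 , -0.01738063,  0.00361802]), 'width': 0.09411446870195846}
```

View pics/top1.png

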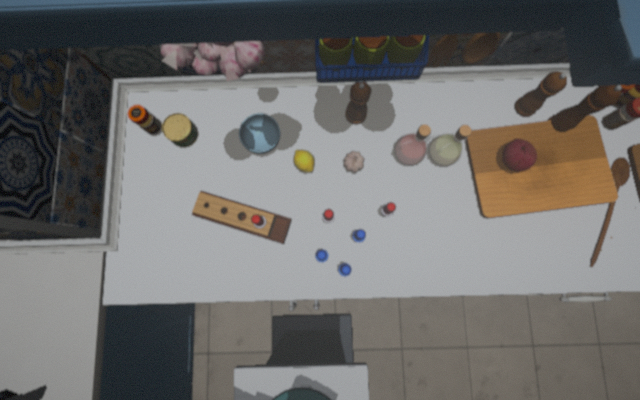

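View pics/scene1.png

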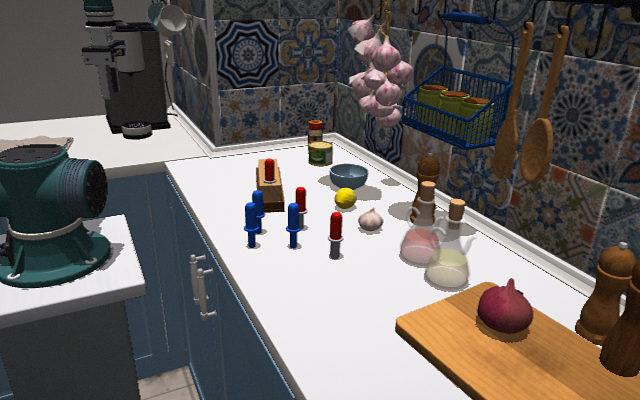

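Top view: two loose red corers, at (328,214) and (390,208). Blue look-alikes are at (360,235), (321,255) and (345,269). The rack runs from (193,203) to (290,230). I'll compare the two red tubes in an enlarged crop of the scene view.

```bash
python3 - <<'E'
from h import *
im,d,K,T=load('scene1')
c=im[175:270,280:360]
cv2.imwrite('pics/c1.png',cv2.resize(c,None,fx=6,fy=6,interpolation=cv2.INTER_CUBIC)[:,:,::-1])
t,dt,_,_=load('top1')
c=t[185:250,180:300]; cv2.imwrite('pics/c2.png',cv2.resize(c,None,fx=6,fy=6,interpolation=cv2.INTER_CUBIC)[:,:,::-1])
for n,zt in(('top1',.095),('scene1',.08)):
    im,d,K,T=load(n); hsv=cv2.cvtColor(im,cv2.COLOR_RGB2HSV)
    m=(((hsv[...,0]<6)|(hsv[...,0]>174))&(hsv[...,1]>180)&(hsv[...,2]>60)).astype(np.uint8)
    N,L,S,Cc=cv2.connectedComponentsWithStats(m)
    for i in range(1,N):
        if S[i,4]>15:
            u,v=Cc[i]; print(n,S[i],Cc[i].round(1),pt(n,u,v,zt).round(4),pt(n,u,v).round(4))
E
```

```text
scene1 [309 123  14   7  56] [314.6 126.2] [0.7686 0.4018 0.08  ] [0.7475 0.3588 0.0936]
scene1 [265 159   9  22 178] [269.  169.6] [0.4935 0.0936 0.08  ] [0.4859 0.0735 0.0882]
scene1 [296 187   9  25 179] [300.4 197.8] [ 0.4944 -0.0935  0.08  ] [ 0.4963 -0.0891  0.0779]
scene1 [330 212  11  28 258] [335.4 225.5] [ 0.5025 -0.2403  0.08  ] [ 0.5059 -0.2342  0.0765]
```

View pics/c1.png

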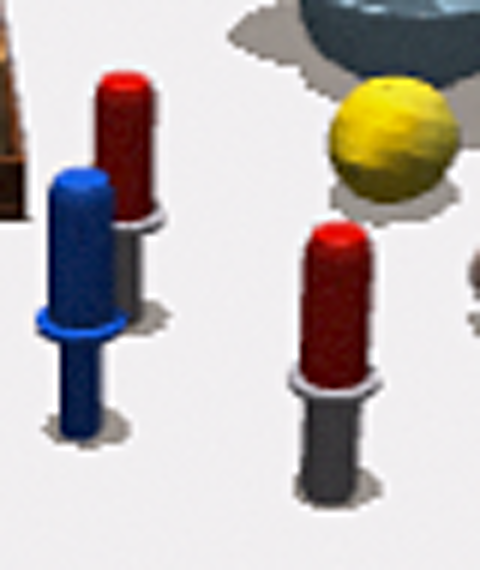

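View pics/c2.png

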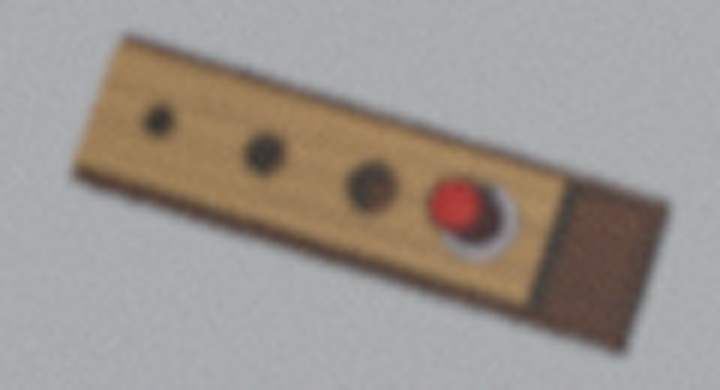

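The crop settles it. The right-hand red corer (scene (335,235), top (390,208)) has a tube about 0.83 of its handle width, so it's the 20 mm one. The left red corer (scene (300,200), top (328,214)) has about 0.6–0.67, so it's the slim one. In the top crop the bar sits towards +y with the holes in view: 12 at (206.5,205), 16 at (224,210.7), 20 at (241.7,216.2).

```bash
python3 - <<'E'
from h import *
im,d,K,T=load('top1'); hsv=cv2.cvtColor(im,cv2.COLOR_RGB2HSV)
m=(((hsv[...,0]<8)|(hsv[...,0]>172))&(hsv[...,1]>130)&(hsv[...,2]>60)).astype(np.uint8)
N,L,S,Cc=cv2.connectedComponentsWithStats(m)
for i in range(1,N):
    u,v=Cc[i]
    if S[i,4]>15 and 180<u<420: print(S[i],Cc[i].round(1),pt('top1',u,v,.09).round(4),pt('top1',u,v).round(4))
H=[pt('top1',u,v,.055)for u,v in((206.5,205),(224,210.7),(241.7,216.2))]
print(np.round(H,4)); print([np.linalg.norm(H[i+1]-H[i]).round(4) for i in(0,1)])
for u,v in((201,192),(193,214),(290,219),(284,243)): print(u,v,pt('top1',u,v,.028).round(4))
for n,(u,v) in dict(b1=(360,235),b2=(321,255),b3=(345,269)).items(): print(n,pt('top1',u,v,.1).round(3))
P=eyes.camera_params('wrist'); C=np.linalg.inv(P['world_to_cam']);print(C.round(3),P['mtx'])
E
```

```text
[388 204   7   6  35] [390.8 206.6] [ 0.5121 -0.2226  0.09  ] [ 0.5104 -0.2205  0.1013]
[325 211   7   6  37] [328.1 213.5] [ 0.5002 -0.0769  0.09  ] [ 0.4988 -0.0767  0.1002]
[252 215   8   8  55] [255.4 218.7] [0.4932 0.0919 0.09  ] [0.4903 0.0879 0.1125]
[[0.5347 0.2178 0.055 ]
 [0.5194 0.1747 0.055 ]
 [0.5047 0.1315 0.055 ]]
[np.float64(0.0457), np.float64(0.0457)]
201 192 [0.5729 0.2409 0.028 ]
193 214 [0.5175 0.2594 0.028 ]
290 219 [0.4978 0.017  0.028 ]
284 243 [0.439  0.0326 0.028 ]
b1 [ 0.448 -0.147  0.1  ]
b2 [ 0.405 -0.058  0.1  ]
b3 [ 0.373 -0.11   0.1  ]
[[ 0.336 -0.913 -0.233  0.117]
 [ 0.942  0.325  0.086  0.542]
 [-0.002 -0.249  0.969  0.384]
 [ 0.     0.     0.     1.   ]] [[305.25741154   0.         317.21394878]
 [  0.         305.25741154 202.90763962]
 [  0.           0.           1.        ]]
```

Slim corer ≈ (0.499,-0.077), 16 mm hole ≈ (0.519,0.175), and the row runs at about 71°. The tool x axis is already along it at 70.4°. On the way I'll stop over the rack for a wrist view of the hole.

```bash
python3 -m jog '[[[0,0,0],[-100,205,0],-1],[[0,0,0],[-100,205,0],-1],[[0,0,0],[-100,205,0],-1],[[0,0,0],[-100,205,0],-1],[[0,0,0],[-100,205,0],-1]]'
python3 -m jog '[[[0,0,0],[-110,225,0],-1],[[0,0,0],[-110,225,0],-1],[[0,0,0],[-110,225,0],-1],[[0,0,0],[-110,225,0],-1],[[0,0,0],[-110,225,0],-1]]'
python3 -m jog '[[[0,0,0],[0,0,55],-1],[[0,0,0],[0,0,55],-1],[[0,0,0],[0,0,55],-1],[[0,0,0],[0,0,55],-1]]'
python3 - <<'E'
from h import *
print(robot.get_obs()['tool_pos']); im,d=snap('wrist','w1')
E
```

```text
time: 0.6
tool_pos: [0.3461, 0.3522, 0.205]
ee_rot: [3.141, 0.001, 1.225]
wrist_force: [0.2, 1.0, 0.2]
width: 0.094
time: 1.1
tool_pos: [0.5198, 0.1743, 0.205]
ee_rot: [-3.141, 0.0, 1.228]
wrist_force: [1.5, 1.0, 0.3]
width: 0.0938
time: 1.5
tool_pos: [0.5195, 0.1771, 0.1525]
ee_rot: [3.139, -0.002, 1.23]
wrist_force: [0.9, -0.6, 0.2]
width: 0.0938
[0.51947264 0.17713712 0.15252886]
```

View pics/w1.png

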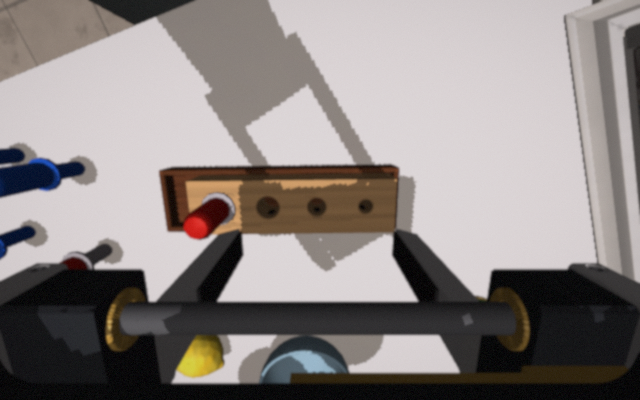

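The wrist view shows the rack with holes at (267,208) for 20, (316,207) for 16 and (365,206) for 12, and the fixed corer's handle at (205,215). Next: precise hole centres.

```bash
python3 - <<'E'
from h import *
im,d,K,T=load('w1'); g=cv2.cvtColor(im,cv2.COLOR_RGB2GRAY)
H=[]
for u,v in((267,208),(316,207),(365,206)):
    c=g[v-15:v+16,u-15:u+16]; m=(c<np.median(c)*.68).astype(np.uint8)
    N,L,S,C=cv2.connectedComponentsWithStats(m); i=1+np.argmax(S[1:,4]); p=C[i]+[u-15,v-15]
    w=pt('w1',*p,.055); H.append(w); print(p.round(1),S[i],w.round(4))
H=np.array(H); print(np.linalg.norm(np.diff(H,axis=0),axis=1), np.degrees(np.arctan2(*(H[2]-H[0])[[1,0]])))
im,d,K,T=load('w1')
for u,v in((250,188),(250,225),(385,190),(385,224)): print(pt('w1',u,v).round(4))
for u,v in((160,170),(397,166),(168,233),(398,232)): print('tray',pt('w1',u,v,.028).round(4))
E
```

```text
[267.5 207.1] [  5   4  22  21 359] [0.5068 0.1317 0.055 ]
[316.4 206.5] [  7   6  18  18 253] [0.5217 0.1752 0.055 ]
[365.3 205.9] [  9   9  14  13 148] [0.5365 0.2188 0.055 ]
[0.04596906 0.04604256] 71.15673599302185
[0.4843 0.1235 0.0559]
[0.5178 0.1092 0.0546]
[0.5281 0.2405 0.0548]
[0.56   0.2312 0.0548]
tray [0.4406 0.0379 0.028 ]
tray [0.516  0.2625 0.028 ]
tray [0.5035 0.0154 0.028 ]
tray [0.5836 0.2445 0.028 ]
```

```bash
python3 -m jog '[[[0,0,0],[-246,66,0],-0.1],[[0,0,0],[-246,66,0],-0.1],[[0,0,0],[-246,66,0],-0.1],[[0,0,0],[-246,66,0],-0.1],[[0,0,0],[-246,66,0],-0.1]]'
python3 -m jog '[[[0,0,0],[-0,0,0],-0.1],[[0,0,0],[-0,0,0],-0.1],[[0,0,0],[0,0,0],-0.1]]'
python3 - <<'E'
from h import *
print(robot.get_obs()['tool_pos']); im,d=snap('wrist','w2')
hsv=cv2.cvtColor(im,cv2.COLOR_RGB2HSV)
m=(((hsv[...,0]<8)|(hsv[...,0]>172))&(hsv[...,1]>130)&(hsv[...,2]>60)).astype(np.uint8)
N,L,S,Cc=cv2.connectedComponentsWithStats(m)
for i in range(1,N):
    if S[i,4]>80: print(S[i],Cc[i].round(1),pt('w2',*Cc[i],.0735).round(4),pt('w2',*Cc[i]).round(4))
E
```

```text
time: 2.05
tool_pos: [0.5, -0.0743, 0.154]
ee_rot: [3.135, -0.001, 1.23]
wrist_force: [0.4, -0.9, 0.1]
width: 0.0575
time: 2.35
tool_pos: [0.4998, -0.0719, 0.1521]
ee_rot: [3.139, -0.001, 1.23]
wrist_force: [-0.7, -0.2, -0.4]
width: 0.0516
[ 0.49975039 -0.07192291  0.15213202]
[ 478  125   64   31 1304] [514.8 138. ] [0.4966 0.1024 0.0735] [0.4869 0.0801 0.1117]
[299 206  26  27 537] [311.7 218.9] [ 0.5065 -0.0799  0.0735] [ 0.4987 -0.0766  0.1002]
[162 253  24  15 137] [173.4 261.1] [ 0.5023 -0.2134  0.0735] [ 0.5033 -0.2157  0.0699]
```

View pics/w2.png

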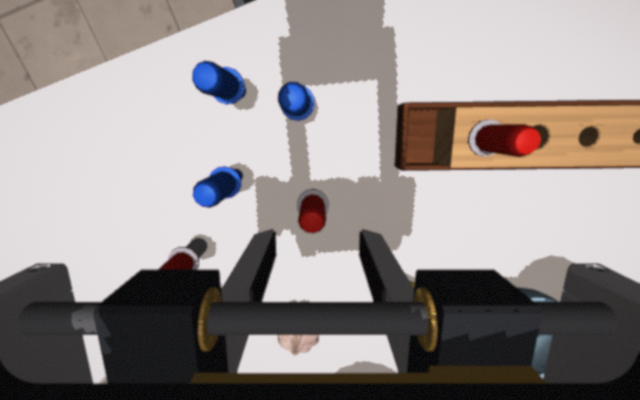

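The slim corer's handle top is at (312,220), between the fingers and about 5 mm to their -x side. I'll correct, descend and grasp.

```bash
python3 -m jog '[[[0,0,0],[-5,2,0],-0.1],[[0,0,0],[-5,2,40],-0.1],[[0,0,0],[-5,2,70],-0.1],[[0,0,0],[-5,2,98],-0.1],[[0,0,0],[-5,2,98],-0.1]]'
python3 -m jog '[[[0,0,0],[0,0,0],-0.1],[[0,0,0],[0,0,0],0.6],[[0,0,0],[0,0,0],0.9],[[0,0,0],[0,0,0],0.9],[[0,0,0],[0,0,0],0.9]]'
python3 -m jog '[[[0,0,0],[0,0,0],0.9],[[0,0,0],[0,0,0],0.9],[[0,0,0],[0,0,0],0.9]]'
```

```text
time: 2.9
tool_pos: [0.4957, -0.0767, 0.048]
ee_rot: [-3.132, 0.001, 1.23]
wrist_force: [0.0, 0.5, 0.0]
width: 0.0516
time: 3.4
tool_pos: [0.4996, -0.0787, 0.0534]
ee_rot: [3.14, -0.0, 1.228]
wrist_force: [-0.6, -1.4, 5.2]
width: 0.0232
time: 3.7
tool_pos: [0.4996, -0.0787, 0.0534]
ee_rot: [3.14, -0.0, 1.228]
wrist_force: [-0.0, -0.2, 5.0]
width: 0.0238
```

```bash
python3 -m jog '[[[0,0,0],[0,0,-20],0.9],[[0,0,0],[0,0,-60],0.9],[[0,0,0],[0,0,-100],0.9],[[0,0,0],[0,0,-140],0.9],[[0,0,0],[0,0,-140],0.9]]'
python3 -m jog '[[[0,0,0],[246,-65,0],0.9],[[0,0,0],[246,-65,0],0.9],[[0,0,0],[246,-65,0],0.9],[[0,0,0],[246,-65,0],0.9],[[0,0,0],[246,-65,0],0.9]]'
python3 -m jog '[[[0,0,0],[0,0,0],0.9],[[0,0,0],[0,0,0],0.9],[[0,0,0],[0,0,40],0.9],[[0,0,0],[0,0,70],0.9],[[0,0,0],[0,0,70],0.9]]'
python3 -m jog '[[[0,0,0],[0,0,0],0.9],[[0,0,0],[0,0,0],0.9],[[0,0,0],[0,0,0],0.9]]'
python3 - <<'E'
from h import *
o=robot.get_obs();print(o['tool_pos'],o['wrist_force'],o['wrist_torque'],o['width']); snap('scene','s2');snap('top','t2');snap('wrist','w3')
a=[load('s2')[0][110:220,210:330],load('t2')[0][160:270,180:300]]
cv2.imwrite('pics/c3.png',np.hstack([cv2.resize(x,(400,366),interpolation=cv2.INTER_CUBIC) for x in a])[:,:,::-1])
E
```

```text
time: 4.2
tool_pos: [0.5019, -0.0794, 0.1986]
ee_rot: [3.13, -0.001, 1.228]
wrist_force: [1.1, -0.5, -1.2]
width: 0.0235
time: 4.7
tool_pos: [0.5191, 0.1722, 0.1903]
ee_rot: [-3.139, 0.002, 1.228]
wrist_force: [1.8, -1.2, -0.6]
width: 0.0234
time: 5.2
tool_pos: [0.5162, 0.1679, 0.1163]
ee_rot: [-3.131, 0.007, 1.226]
wrist_force: [-0.3, 0.1, -1.1]
width: 0.0232
time: 5.5
tool_pos: [0.5215, 0.1704, 0.1249]
ee_rot: [3.138, -0.002, 1.227]
wrist_force: [0.9, 0.4, -0.8]
width: 0.0232
[0.52154337 0.17036486 0.12487083] [ 0.91913746  0.35361227 -0.7734985 ] [-0.02743506  0.07848976  0.04178015] 0.023202377697114623
```

View pics/c3.png

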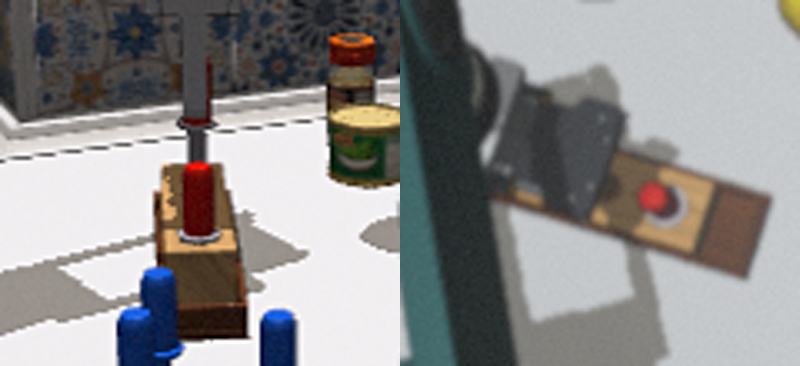

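View pics/w3.png

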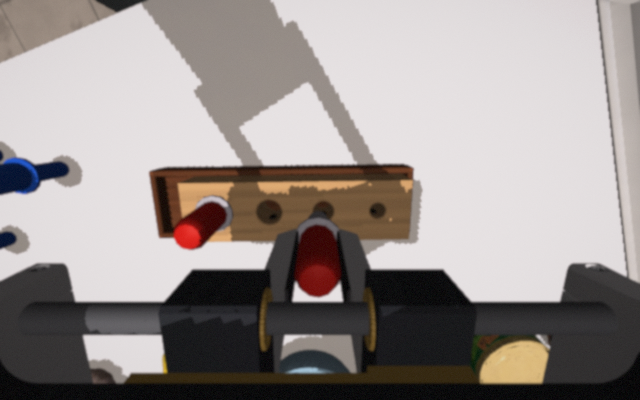

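Corer held upright. In w3 its collar is at (318,222), with the 16 mm hole peeking out at (323,209). I'll check the corer's offset across the row from the saved depth.

```bash
python3 - <<'E'
from h import *
yaw=1.228; tx=np.array([np.cos(yaw),np.sin(yaw)]); ty=np.array([np.sin(yaw),-np.cos(yaw)])
for f,tcp,vs,u in(('w2',[.4998,-.0719],range(184,238,2),312),('w3',[.5215,.1704],range(204,250,2),319)):
    for v in vs:
        p=pt(f,u,v); q=p[:2]-tcp; print(f,v,(q@tx*1000).round(1),(q@ty*1000).round(1),'z',(p[2]*1000).round(1))
H=np.array([.5217,.1752]);q=H-[.5215,.1704];print('hole in w3 tool frame',q@tx,q@ty)
E
```

```text
w2 184 -6.2 -8.0 z -1.0
w2 186 -6.1 -6.2 z 1.4
w2 188 -6.1 -4.4 z 3.5
w2 190 -5.4 -11.0 z 44.9
w2 192 -5.4 -9.4 z 46.2
w2 194 -5.3 -8.9 z 52.6
w2 196 -5.2 -8.7 z 60.2
w2 198 -5.1 -8.8 z 68.3
w2 200 -5.0 -8.6 z 74.8
w2 202 -4.8 -8.6 z 81.8
w2 204 -4.7 -8.6 z 88.5
w2 206 -4.7 -8.0 z 92.4
w2 208 -4.6 -7.1 z 95.3
w2 210 -4.6 -6.1 z 97.7
w2 212 -4.6 -5.0 z 99.4
w2 214 -4.6 -3.6 z 100.3
w2 216 -4.6 -2.0 z 100.4
w2 218 -4.5 -0.7 z 101.7
w2 220 -4.6 1.5 z 100.0
w2 222 -4.6 2.8 z 101.1
w2 224 -4.6 4.3 z 101.7
w2 226 -4.6 6.1 z 101.2
w2 228 -4.6 7.8 z 101.1
w2 230 -4.6 9.7 z 100.7
w2 232 -4.6 11.4 z 100.5
w2 234 -6.3 50.2 z 0.8
w2 236 -6.3 52.7 z 0.7
w3 204 1.5 4.4 z 9.6
w3 206 1.5 6.5 z 9.6
w3 208 1.5 6.3 z 17.9
w3 210 1.4 6.4 z 24.5
w3 212 1.1 -6.6 z 75.9
w3 214 1.0 -7.2 z 83.3
w3 216 0.8 -15.4 z 115.3
w3 218 0.8 -14.4 z 116.2
w3 220 0.8 -13.2 z 116.9
w3 222 0.7 -12.2 z 117.8
w3 224 0.7 -11.2 z 118.9
w3 226 0.7 -11.3 z 123.2
w3 228 0.7 -11.1 z 126.5
w3 230 0.7 -10.8 z 129.2
w3 232 0.6 -11.1 z 133.5
w3 234 0.6 -11.2 z 137.1
w3 236 0.6 -11.4 z 140.9
w3 238 0.6 -10.9 z 142.8
w3 240 0.6 -11.0 z 146.1
w3 242 0.5 -11.3 z 149.8
w3 244 0.5 -11.0 z 151.7
w3 246 0.5 -10.7 z 153.9
w3 248 0.5 -10.5 z 156.1
hole in w3 tool frame 0.004587952928340717 -0.0014250220795938098
```

The depth puts the corer axis at tool y +0.9 and the hole at tool (+4.6,-1.4). So I shift (+4.6,-2.3), lower to just above the bar, and then go in small steps.

```bash
python3 -m jog '[[[0,0,0],[4.6,-2.3,0],0.9],[[0,0,0],[4.6,-2.3,4],0.9],[[0,0,0],[4.6,-2.3,8],0.9],[[0,0,0],[4.6,-2.3,12],0.9],[[0,0,0],[4.6,-2.3,12],0.9]]'
python3 -m jog '[[[0,0,0],[0,0,0],0.9],[[0,0,0],[0,0,0],0.9],[[0,0,0],[0,0,1],0.9],[[0,0,0],[0,0,2],0.9],[[0,0,0],[0,0,2],0.9]]'
python3 -m jog '[[[0,0,0],[0,0,1],0.9],[[0,0,0],[0,0,2],0.9],[[0,0,0],[0,0,3],0.9],[[0,0,0],[0,0,3],0.9],[[0,0,0],[0,0,3],0.9]]'
python3 -m jog '[[[0,0,0],[0,0,1],0.9],[[0,0,0],[0,0,1],0.9]]'
```

```text
time: 6.15
tool_pos: [0.5188, 0.1755, 0.1092]
ee_rot: [-3.14, 0.001, 1.228]
wrist_force: [0.1, 0.1, -1.1]
width: 0.0232
time: 6.65
tool_pos: [0.5195, 0.1756, 0.1084]
ee_rot: [-3.142, -0.0, 1.228]
wrist_force: [-0.2, -0.4, -0.8]
width: 0.0237
time: 7.15
tool_pos: [0.5196, 0.1757, 0.1054]
ee_rot: [3.141, -0.0, 1.228]
wrist_force: [0.9, -0.3, -1.3]
width: 0.0233
time: 7.35
tool_pos: [0.5196, 0.1757, 0.1044]
ee_rot: [3.141, -0.0, 1.228]
wrist_force: [-0.5, 0.4, -1.5]
width: 0.0235
```

The foot is at about 0.050, below the bar top, with no contact force: it has entered the hole. Continuing gently.

```bash
python3 -m jog '[[[0,0,0],[0,0,2],0.9],[[0,0,0],[0,0,4],0.9],[[0,0,0],[0,0,6],0.9],[[0,0,0],[0,0,8],0.9],[[0,0,0],[0,0,8],0.9]]'
python3 -m jog '[[[0,0,0],[0,0,1],0.9],[[0,0,0],[0,0,2],0.9],[[0,0,0],[0,0,3],0.9],[[0,0,0],[0,0,3],0.9]]'
```

```text
time: 7.85
tool_pos: [0.5196, 0.1757, 0.0961]
ee_rot: [3.142, -0.0, 1.228]
wrist_force: [1.4, 0.4, -1.8]
width: 0.0232
time: 8.25
tool_pos: [0.5196, 0.1756, 0.0934]
ee_rot: [3.141, -0.0, 1.228]
wrist_force: [1.1, 0.4, -1.0]
width: 0.0232
```

```bash
python3 -m jog '[[[0,0,0],[0,0,1],0.9],[[0,0,0],[0,0,2],0.9],[[0,0,0],[0,0,3],0.9],[[0,0,0],[0,0,4],0.9],[[0,0,0],[0,0,4],0.9]]'
python3 -m jog '[[[0,0,0],[0,0,1],0.9],[[0,0,0],[0,0,2],0.9],[[0,0,0],[0,0,3],0.9],[[0,0,0],[0,0,4],0.9],[[0,0,0],[0,0,4],0.9]]'
python3 -m jog '[[[0,0,0],[0,0,1],0.9],[[0,0,0],[0,0,2],0.9],[[0,0,0],[0,0,3],0.9],[[0,0,0],[0,0,3],0.9]]'
```

```text
time: 8.75
tool_pos: [0.5197, 0.1755, 0.0893]
ee_rot: [3.141, -0.0, 1.228]
wrist_force: [3.1, -0.7, -1.1]
width: 0.0235
time: 9.25
tool_pos: [0.5195, 0.1757, 0.0853]
ee_rot: [3.142, -0.0, 1.228]
wrist_force: [2.7, -1.6, -0.5]
width: 0.0237
time: 9.65
tool_pos: [0.5195, 0.1757, 0.0823]
ee_rot: [3.142, -0.0, 1.228]
wrist_force: [2.4, -1.2, -0.3]
width: 0.0237
```

Lateral force is a mild ~3 N, but I haven't felt the cheeks yet. I'll check with the wrist camera that the corer is going down with the fingers.

```bash
python3 - <<'E'
from h import *
o=robot.get_obs();print(o['tool_pos'],o['wrist_force'],o['wrist_torque']); snap('wrist','w4');snap('scene','s4')
yaw=1.228; tx=np.array([np.cos(yaw),np.sin(yaw)]); ty=np.array([np.sin(yaw),-np.cos(yaw)])
for v in range(200,290,4):
    p=pt('w4',319,v); q=p[:2]-o['tool_pos'][:2]; print(v,(q@tx*1000).round(1),(q@ty*1000).round(1),'z',(p[2]*1000).round(1))
a=[load('s4')[0][110:220,210:330],load('w4')[0][150:300,220:420]]
cv2.imwrite('pics/c4.png',np.hstack([cv2.resize(x,(400,366),interpolation=cv2.INTER_CUBIC) for x in a])[:,:,::-1])
E
```

```text
[0.51951979 0.17569415 0.08230905] [ 2.35397694 -1.24474208 -0.29638501] [-0.24682567 -0.72608727  0.00605439]
200 0.8 -21.5 z 56.4
204 0.8 -18.2 z 55.0
208 0.8 -15.5 z 55.7
212 0.8 -12.6 z 55.6
216 0.7 -14.6 z 72.1
220 0.7 -12.6 z 74.4
224 0.7 -10.2 z 75.2
228 0.6 -10.6 z 84.2
232 0.6 -10.7 z 91.6
236 0.6 -10.6 z 98.0
240 0.5 -10.9 z 105.0
244 0.5 -10.3 z 109.4
248 0.5 -10.4 z 115.1
252 0.5 -10.7 z 120.8
256 0.4 -9.7 z 123.4
260 0.4 -8.7 z 125.8
264 0.4 -7.6 z 127.8
268 0.4 -5.6 z 128.1
272 0.4 -4.2 z 129.4
276 0.4 -1.9 z 129.1
280 0.4 -0.2 z 129.8
284 0.4 1.3 z 130.9
288 0.4 4.0 z 129.9
```

View pics/c4.png

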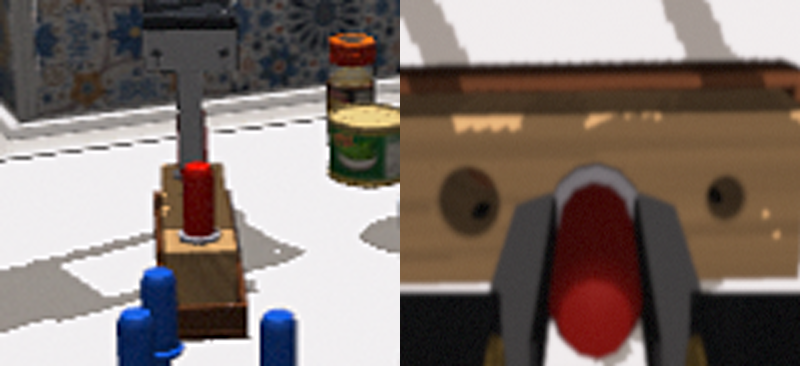

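The corer is going down with the fingers, in the middle hole, its collar about 16 mm above the bar. I'll ease 0.6 mm sideways and continue.

```bash
python3 -m jog '[[[0,0,0],[0,0.6,1],0.9],[[0,0,0],[0,0.6,2],0.9],[[0,0,0],[0,0.6,3],0.9],[[0,0,0],[0,0.6,4],0.9],[[0,0,0],[0,0.6,4],0.9]]'
python3 -m jog '[[[0,0,0],[0,0,1],0.9],[[0,0,0],[0,0,2],0.9],[[0,0,0],[0,0,3],0.9],[[0,0,0],[0,0,4],0.9],[[0,0,0],[0,0,4],0.9]]'
python3 -m jog '[[[0,0,0],[0,0,1],0.9],[[0,0,0],[0,0,2],0.9],[[0,0,0],[0,0,3],0.9],[[0,0,0],[0,0,4],0.9],[[0,0,0],[0,0,4],0.9]]'
```

```text
time: 10.25
tool_pos: [0.5199, 0.1755, 0.0782]
ee_rot: [-3.141, 0.0, 1.228]
wrist_force: [2.6, -0.5, -1.0]
width: 0.0233
time: 10.75
tool_pos: [0.52, 0.1755, 0.0742]
ee_rot: [-3.141, -0.0, 1.228]
wrist_force: [3.2, -0.5, -0.1]
width: 0.0234
time: 11.25
tool_pos: [0.52, 0.1755, 0.0702]
ee_rot: [-3.141, 0.0, 1.228]
wrist_force: [2.9, -0.9, -1.0]
width: 0.0236
```

```bash
python3 -m jog '[[[0,0,0],[0,0,1],0.9],[[0,0,0],[0,0,2],0.9],[[0,0,0],[0,0,2],0.9]]'
python3 -m jog '[[[0,0,0],[0,0,0.7],0.9],[[0,0,0],[0,0,0.7],0.9]]'
python3 -m jog '[[[0,0,0],[0,0,0.7],0.9],[[0,0,0],[0,0,0.7],0.9]]'
```

```text
time: 11.55
tool_pos: [0.52, 0.1755, 0.0683]
ee_rot: [-3.142, -0.0, 1.228]
wrist_force: [2.0, -1.0, -0.9]
width: 0.0234
time: 11.75
tool_pos: [0.52, 0.1755, 0.0677]
ee_rot: [-3.142, -0.0, 1.228]
wrist_force: [1.8, -0.8, -0.1]
width: 0.0234
time: 11.95
tool_pos: [0.5201, 0.1755, 0.067]
ee_rot: [-3.142, -0.0, 1.228]
wrist_force: [1.6, -0.5, -0.3]
width: 0.0233
```

```bash
cat > col.py <<'E'
from h import *
import sys
o=robot.get_obs();print(o['tool_pos'],o['wrist_force'],o['wrist_torque']); snap('wrist',sys.argv[1])
u=int(sys.argv[2]) if len(sys.argv)>2 else 319
print([(v,*(pt(sys.argv[1],u,v)*1000).round(1)) for v in range(196,236,2)])
print([(v,*(pt(sys.argv[1],u,v)*1000).round(1)) for v in range(250,300,6)])
E
python3 col.py w5
```

```text
[0.52005805 0.17548411 0.06700377] [ 1.55569216 -0.54430212 -0.31291806] [-0.16485482 -0.45021427 -0.02080305]
[(196, np.float64(497.2), np.float64(184.5), np.float64(42.1)), (198, np.float64(497.4), np.float64(184.4), np.float64(46.9)), (200, np.float64(497.3), np.float64(184.4), np.float64(52.9)), (202, np.float64(497.8), np.float64(184.2), np.float64(56.1)), (204, np.float64(499.4), np.float64(183.6), np.float64(54.7)), (206, np.float64(500.4), np.float64(183.2), np.float64(55.8)), (208, np.float64(501.8), np.float64(182.7), np.float64(55.2)), (210, np.float64(503.1), np.float64(182.3), np.float64(55.4)), (212, np.float64(504.4), np.float64(181.8), np.float64(55.1)), (214, np.float64(505.1), np.float64(181.6), np.float64(57.1)), (216, np.float64(506.2), np.float64(181.2), np.float64(57.8)), (218, np.float64(506.8), np.float64(180.9), np.float64(60.0)), (220, np.float64(508.0), np.float64(180.5), np.float64(60.2)), (222, np.float64(509.8), np.float64(179.9), np.float64(58.7)), (224, np.float64(510.5), np.float64(179.6), np.float64(60.4)), (226, np.float64(510.0), np.float64(179.8), np.float64(65.8)), (228, np.float64(510.3), np.float64(179.7), np.float64(68.8)), (230, np.float64(510.3), np.float64(179.7), np.float64(72.6)), (232, np.float64(510.1), np.float64(179.7), np.float64(76.6)), (234, np.float64(510.3), np.float64(179.6), np.float64(79.5))]
[(250, np.float64(509.8), np.float64(179.6), np.float64(103.8)), (256, np.float64(511.2), np.float64(179.1), np.float64(107.7)), (262, np.float64(512.3), np.float64(178.7), np.float64(112.1)), (268, np.float64(514.1), np.float64(178.1), np.float64(114.5)), (274, np.float64(517.2), np.float64(176.9), np.float64(114.1)), (280, np.float64(520.0), np.float64(176.0), np.float64(114.5)), (286, np.float64(522.7), np.float64(175.0), np.float64(115.1)), (292, np.float64(527.0), np.float64(173.5), np.float64(112.8)), (298, np.float64(595.6), np.float64(149.8), np.float64(0.7))]
```

```bash
python3 -m jog '[[[0,0,0],[0,0,0.7],0.9],[[0,0,0],[0,0,0.7],0.9]]'
python3 -m jog '[[[0,0,0],[0,0,0.7],0.9],[[0,0,0],[0,0,0.7],0.9]]'
```

```text
time: 12.2
tool_pos: [0.5201, 0.1755, 0.0665]
ee_rot: [3.142, -0.0, 1.228]
wrist_force: [1.9, -0.3, 1.2]
width: 0.0238
time: 12.4
tool_pos: [0.5201, 0.1755, 0.0664]
ee_rot: [3.141, -0.0, 1.228]
wrist_force: [0.3, -1.3, 4.5]
width: 0.0228
```

At w5 the collar top was at 60 mm (59 home) and the handle top at 114.5 (114 home). Now the z force is rising with no travel, so the collar has met the bar. One more small press.

```bash
python3 -m jog '[[[0,0,0],[0,0,0.7],0.9],[[0,0,0],[0,0,0.7],0.9]]'
python3 -m jog '[[[0,0,0],[0,0,0.5],0.9],[[0,0,0],[0,0,0.5],0.9]]'
```

```text
time: 12.6
tool_pos: [0.5202, 0.1755, 0.0664]
ee_rot: [3.141, -0.0, 1.228]
wrist_force: [-2.2, -0.9, 7.7]
width: 0.0235
time: 12.8
tool_pos: [0.5201, 0.1755, 0.0664]
ee_rot: [3.141, -0.0, 1.228]
wrist_force: [-1.5, -1.8, 10.1]
width: 0.0236
```

It's seated: 10 N and no movement. I'll relax the press, release and rise.

```bash
python3 -m jog '[[[0,0,0],[0,0,-1.5],0.9],[[0,0,0],[0,0,-1.5],0.9],[[0,0,0],[0,0,-1.5],0.2],[[0,0,0],[0,0,-1.5],0],[[0,0,0],[0,0,-1.5],-0.1]]'
python3 -m jog '[[[0,0,0],[0,0,0],-0.1],[[0,0,0],[0,0,0],-0.1],[[0,0,0],[0,0,0],-0.1]]'
python3 -m jog '[[[0,0,0],[0,0,-20],-0.1],[[0,0,0],[0,0,-50],-0.1],[[0,0,0],[0,0,-90],-0.1],[[0,0,0],[0,0,-90],-0.1],[[0,0,0],[0,0,-90],-0.1]]'
python3 - <<'E'
from h import *
o=robot.get_obs();print(o['tool_pos'],o['wrist_force']); snap('wrist','w6');snap('scene','s6')
for u,v in((319,v) for v in range(190,250,4)): print(u,v,(pt('w6',u,v)*1000).round(1))
a=[load('s6')[0][120:270,210:370],load('w6')[0][130:280,160:420]]
cv2.imwrite('pics/c6.png',np.hstack([cv2.resize(x,(400,366),interpolation=cv2.INTER_CUBIC) for x in a])[:,:,::-1])
E
```

```text
time: 13.3
tool_pos: [0.5191, 0.1756, 0.0648]
ee_rot: [-3.139, 0.001, 1.228]
wrist_force: [0.3, -0.1, -1.1]
width: 0.044
time: 13.6
tool_pos: [0.5199, 0.1755, 0.0658]
ee_rot: [-3.141, 0.0, 1.228]
wrist_force: [0.3, 0.3, -0.2]
width: 0.0517
time: 14.1
tool_pos: [0.5208, 0.1757, 0.1573]
ee_rot: [3.139, -0.002, 1.228]
wrist_force: [0.3, 0.4, -0.9]
width: 0.0517
[0.52077399 0.17565827 0.15733605] [ 0.33617043  0.37839088 -0.88792562]
319 190 [509.2 181.2  58.3]
319 194 [510.9 180.6  67.1]
319 198 [510.8 180.5  82.7]
319 202 [510.8 180.4  96.3]
319 206 [511.1 180.2 107.5]
319 210 [512.6 179.6 113.1]
319 214 [515.7 178.5 112.8]
319 218 [518.7 177.4 112.8]
319 222 [521.3 176.5 114.3]
319 226 [524.2 175.5 114.6]
319 230 [528.2 174.1 112. ]
319 234 [570.3 160.    1.4]
319 238 [574.8 158.4   1.7]
319 242 [579.8 156.6   1. ]
319 246 [5.848e+02 1.548e+02 3.000e-01]
```

View pics/c6.png

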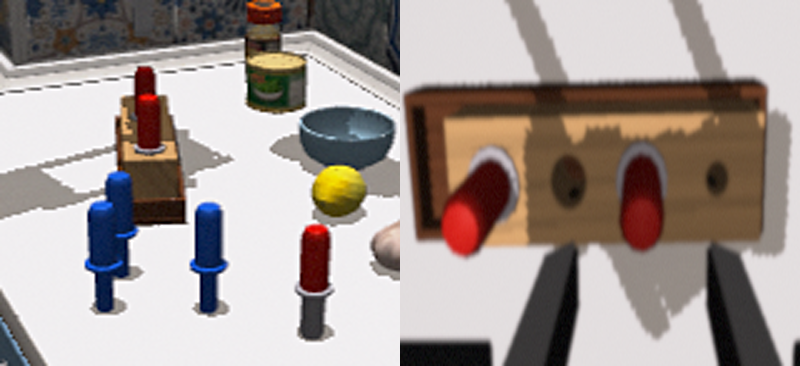

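The crop shows the slim corer seated upright in the 16 mm hole with its collar on the bar (wrist view about (640,170) in the crop). Its top is at about 113–114 mm, and 114 is home. The wider corer and the other things in view are still in place.

```bash
python3 -c "
from bench import close_job
print(close_job())"
```

```text
the job is handed in; nothing more can be done
None
```

The slim corer is back in the 16 mm hole and pushed fully home. I handed the job in at about 14 s of robot time.

- **Which corer:** I told the two apart by tube width against handle width. The one I left, the wider, was at about 0.83.
- **Finding the hole:** I located the shifted hole with the wrist camera, and the tube went in on the first try, so no feeling search over the bar was needed.
- **Forces:** Readings taken at the end of each move stayed at about 3 N while sliding in and about 10 N at the final press. That press produced no further travel.
- **Last checks:** After release the handle top measured about 113–114 mm, against 114 mm when fully home. The last picture shows the collar on the bar, and the wider corer, blue look-alikes, bowl and lemon standing where they were. The gripper was clear, touching nothing.
- **What disagreed:** I did not feel the 4–12 N push of the rubber cheeks on the way down, where the vertical force stayed within about 1 N of its resting value. The cruets were not re-checked in the last picture, and the garlic only partly showed; the arm did not go near either.

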